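# Set a bench gap gauge with its knurled thumb wheel

### The job

On the engine bench, close the gap gauge to its red set-mark: lay a fingertip on top of the brass knurled wheel and roll it towards the fixed anvil, in as many strokes as it takes, until the sliding jaw's black pointer stands level with the red mark. Move the jaw only by rolling the wheel: do not push the jaw itself. Grasp and lift nothing, leave the other things on the bench where they are, and finish with the hand clear.

Things in the scene. Friction and masses are not known exactly. Their poses are not given: they have to be found in the camera images.
- gauge: Gap gauge, fixed; green base 140 (x) by 210 (y) by 14 mm. Origin: centre of its underside on the bench; z up, x away from the robot (turned up to 20 degrees), y to its left. Far half (x 0 to 44 mm): slide rail along y with the dark fixed anvil at its right end (y -90 to -60, top 56 mm above the bench) and the sliding jaw left of it. Near half: the wheel. Far edge: white scale, top at 24 mm.
- wheel: Brass knurled wheel on edge, 64 mm diameter, 18 wide, some ribs white. Origin: its centre, on the axle (x -26, y 10, z 42 mm in the gauge frame, along gauge x); its top is 74 mm above the bench, the cheeks beside it reach 52. Stiff, stays put: 1.6 N along the rim turns it; the rim grips a tip pressed on with 5 N. Rolling its top to gauge -y closes the gap 12 mm per rad (0.375 mm per mm of rim).
- jaw: Bright steel sliding jaw, a block 44 by 30 by 30 mm (top 56 mm above the bench), driven along the gauge's y by the wheel. Its origin lies on the gauge's x = 0 line at bench height, at the y of the jaw face that looks to the anvil. Not to be pushed directly.
- pointer (a point): Thin black pointer (3 mm wide along gauge y) that the jaw carries over the white scale at the far side, 30 mm above the bench, level with the jaw's face. The point is 7 mm short of its end. It starts 10 to 42 mm to the left (gauge +y) of the red mark.
- mark_top (a point): Centre of the top of the fixed red set-mark, a tab 5 mm wide (gauge y) by 12 mm at the far edge of the white scale, 25 mm above the bench; axes parallel to the gauge's. The pointer must come level with it along the gauge's y; the point on the pointer stays 15 mm nearer to the robot along the gauge's x.
- sleeve_a: Loose dark steel sleeve, 28 mm across, 55 mm tall, standing on the near right corner of the gauge's base plate. Origin at its foot. Bystander.
- sleeve_b: Another such sleeve, standing on the bench. Origin at its foot. Bystander.
- sleeve_c: Another such sleeve, standing on the bench. Origin at its foot. Bystander.
- dial_tin: Open cream case 75 by 105 by 28 mm with a dial indicator in it. Origin at the centre of its underside. Bystander.
- marker: Yellow paint marker, 118 mm long, 13 mm thick, lying. Origin under its middle. Bystander.
- caliper: Steel vernier caliper 235 mm long, lying flat. Origin under the middle of its beam. Bystander.
- spanner: Open-ended spanner 170 mm long, lying flat. Bystander.

How it is judged:
By the outcome, as a careful person would: the job done as asked, in the order asked, and still so for the second after the job is handed in, with the robot touching nothing.
It also fails if it takes over 51 s, if anything falls off the work surface, if the arm or the gripper's body presses on something with over 40 N, if the wrist force passes 120 N, or if a joint passes its speed limit or range.

### The arm

A 6-joint arm with a two-finger parallel gripper is mounted at the origin on the work surface. World frame = base frame: x ahead of the robot, y to its left, z up, the work surface at z = 0. Lengths are in mm, angles in rad, forces in N, time in s.
With the tool pointing down it reaches from about 275 to 825 mm from the base axis. Payload 4.9 kg.
Tool frame: the origin (TCP) lies at the very end of the fingers, on their centre line; the grasp point (between the pads) lies 19 mm behind it; z points along the fingers, y is the direction in which the jaws open and shut (so a half turn about z gives the same grasp; the last joint's range is limited). The gripper opens to 85 mm and grips with 20 to 120 N. Pads are 22 mm wide; open, the fingers measure 114 mm over their backs; the gripper's body (76 mm by 85 mm) begins 54 mm behind the grasp point. The pads swing forward as they close: fully open they stand 13 mm farther back than shut.
Start: joints at [-1.412, 0.326, -0.193, 1.052, 0, 1.437], TCP at [158.761, -526.606, 231.281] pointing down, gripper open.
Joint ranges: [-2.65, 2.65], [-0.97, 1.79], [-1.3, 1.35], [-1.93, 2.1], [-1.47, 1.37], [-3.14, 3.14]. Speed limits (rad/s): [2.57, 2.57, 3.14, 3.14, 3.14, 3.14].

### API

Orientations are given as [roll, pitch, yaw] about the fixed x, y, z axes, in that order (R = Rz(yaw) Ry(pitch) Rx(roll)).
In Python, from bench import bot, solve_ik, imaging gives the robot as it stands. Calls block until the motion is done:
- bot.move_ptp(position, orientation): joint-space move of the TCP to a pose.
- bot.movel(position, rot=None, max_speed=150, threshold=None): straight line of the TCP; rot=None keeps the orientation; max_speed is the mean speed in mm/s. With threshold (N) it stops when the force on the tool has changed by that much, and returns True; else False.
- bot.move_j(angles): joint-space move.
- bot.grip(opening, effort=None): opening from 0.0 (shut) to 1.0 (fully open); effort is the grip in N (None keeps the last); returns when the fingers have stopped.
- bot.dwell(seconds).
- solve_ik(position, orientation): joint angles nearest the present ones, or None.
- bot.get_state(): the state.
- imaging.capture(name): name is "scene" or "top" or "wrist"; returns the picture (480x640x3 uint8, blue, green, red); there is no depth.
- imaging.camera_model(name): a dict with "K" (3x3 intrinsics, pixels), "k1" (the pictures are not rectified: a ray, as slopes to the right and down, at radius r is drawn at 1 + k1 r^2 times it, then the intrinsics apply), "position" and "rotation" of the camera in the world. Camera axes: x right, y up, looking along -z (the intrinsics and any distortion apply to the point x, -y, -z); pixel columns grow to the right and rows downward; lengths in mm; the calibration is good to about 2 mm. A picture is of the moment at which its call begins: read the wrist's pose just before it. camera_model takes no time and is no camera call; for the wrist camera it gives the pose at the moment of the call.
A pose or a line that the arm cannot do raises bot.IKError and nothing moves.
- bot.sign_off(): hands the job in, once; it reports no verdict.
The state is a dict: "t": time; "qpos": joint angles; "joint_velocities": joint speeds; "effort": joint torques, N m; "tcp_pos": TCP position; "orientation": TCP orientation; "contact_force": force on the tool from outside, world axes, zero at the start; "wrist_torque": the same for the moment, N m; "opening": opening from 0.0 (shut) to 1.0 (fully open).
Only numpy, scipy, OpenCV 4.12 (cv2) and the standard library are available. Lean on these libraries where they do the work, as an engineer would, in place of code of your own. Each camera call takes 0.05 s, during which the arm holds its last target.

## Working session

There is one attempt and no reset: what is moved stays moved. The work goes in short steps, each a Python script; the robot and the scene stay as the last script left them, time stands still between calls to the robot, and variables do not carry over. Pictures are saved under pics/ and viewed, and the job is handed in when it is done.

```bash
ls; mkdir -p pics; python3 - <<'E'
from bench import bot, solve_ik, imaging
import cv2
for n in ("scene","top"):
    cv2.imwrite(f"pics/{n}0.png",imaging.capture(n)); m=imaging.camera_model(n); print(n,m)
s=bot.get_state();print(s['t'],s['tcp_pos'],s['orientation'],s['contact_force'])
E
```

```text
pics
scene {'K': array([[484.00135672,   0.        , 313.31990168],
       [  0.        , 484.00135672, 239.48182394],
       [  0.        ,   0.        ,   1.        ]]), 'k1': 0.01854207549585394, 'position': array([1324.66212667,  723.645405  ,  963.33689747]), 'rotation': array([0.86669553, 0.00323865, 2.29627698])}
top {'K': array([[476.4280601 ,   0.        , 318.51500365],
       [  0.        , 476.4280601 , 236.57788579],
       [  0.        ,   0.        ,   1.        ]]), 'k1': 0.030749432103630597, 'position': array([ 410.68929381,   16.95838836, 1166.76834795]), 'rotation': array([ 0.12977635, -0.02910258, -1.56699732])}
0.1 [ 158.66552813 -526.0776781   230.58410463] [-3.14005926e+00 -1.96635383e-04  2.92821856e-01] [ 0.35473046 -0.42222889 -0.0287973 ]
```

View pics/scene0.png

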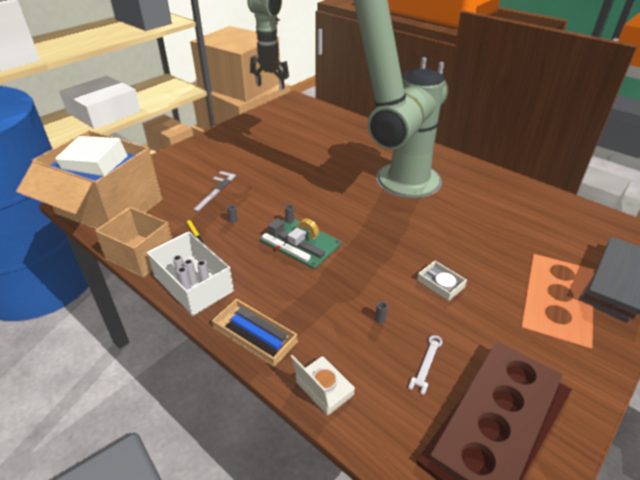

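View pics/top0.png

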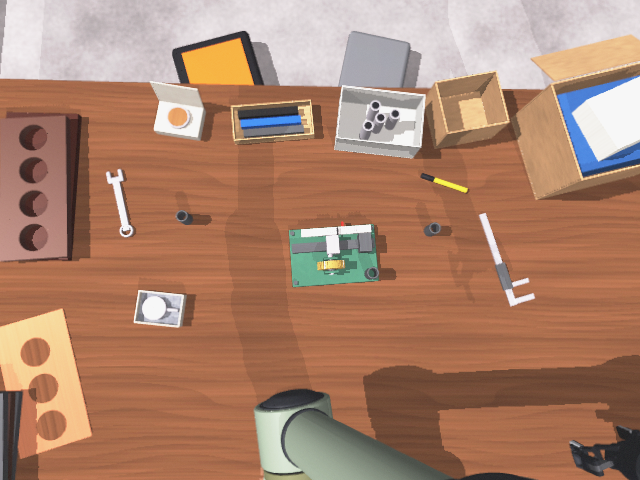

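The gauge is at about (334,256) in the top view, with the jaw at (333,243), the wheel at (331,265) and the red mark near (343,226). I'll zoom in and write the ray helpers.

```bash
cat > h.py <<'E'
import numpy as np, cv2
from scipy.spatial.transform import Rotation as R
from bench import bot, solve_ik, imaging
def ray(m,px):
    K=m['K']; d=np.array([(px[0]-K[0,2])/K[0,0],(px[1]-K[1,2])/K[1,1]])
    s=d.copy()
    for _ in range(10): s=d/(1+m['k1']*(s@s))
    v=R.from_euler('xyz',m['rotation']).apply([s[0],-s[1],-1]); return np.array(m['position']),v
def onz(m,px,z):
    p,v=ray(m,px); return p+v*(z-p[2])/v[2]
def proj(m,P):
    c=R.from_euler('xyz',m['rotation']).inv().apply(np.asarray(P)-m['position'])
    s=np.array([c[0],-c[1]])/-c[2]; s=s*(1+m['k1']*(s@s)); return m['K'][:2,:2]@s+m['K'][:2,2]
E
python3 - <<'E'
from h import *
im=cv2.imread('pics/top0.png'); m=imaging.camera_model('top')
hsv=cv2.cvtColor(im,cv2.COLOR_BGR2HSV)
g=cv2.inRange(hsv,(60,70,40),(95,255,255)); g[:200]=0;g[310:]=0
n,l,st,c=cv2.connectedComponentsWithStats(g); i=1+np.argmax(st[1:,4]); print(st[i])
ys,xs=np.nonzero(l==i); r=cv2.minAreaRect(np.c_[xs,ys].astype(np.float32)); print(r)
B=[onz(m,p,14) for p in cv2.boxPoints(r)]
for b in B: print(b)
print([np.linalg.norm(B[k]-B[k-1]) for k in range(4)], np.mean(B,0))
cv2.imwrite('pics/top0c.png',cv2.resize(im[210:300,275:395],None,fx=6.5,fy=6.5,interpolation=cv2.INTER_CUBIC))
E
```

```text
[ 289  229   90   58 2518]
((333.2196960449219, 254.96522521972656), (56.6965217590332, 85.76502990722656), 85.76361083984375)
[577.29818722  57.66654128  14.        ]
[ 594.70319971 -152.03206172   14.        ]
[ 456.30860998 -160.60027945   14.        ]
[440.08227999  45.94880003  14.        ]
[np.float64(137.71532470404782), np.float64(210.41967246922692), np.float64(138.65957169554466), np.float64(207.18546285495603)] [517.09806923 -52.25424997  14.        ]
```

View pics/top0c.png

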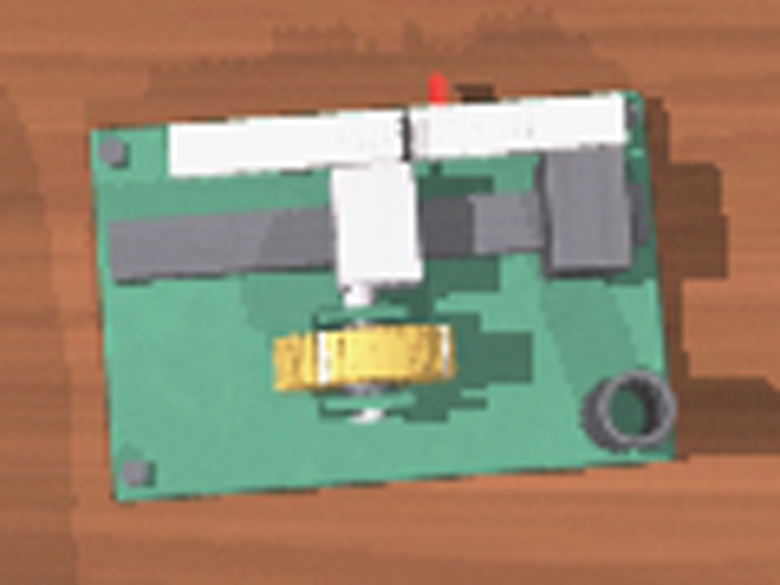

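```bash
python3 - <<'E'
from h import *
bot.grip(0.0,effort=40)
bot.move_ptp([495,-44,230],[np.pi,0,0.075+np.pi/2])
m=imaging.camera_model('wrist'); im=imaging.capture('wrist'); cv2.imwrite('pics/w1.png',im)
s=bot.get_state();print(s['t'],s['tcp_pos'],s['orientation'],s['contact_force'],s['opening'],s['qpos']);print(m)
np.save('w1m.npy',m,allow_pickle=True)
E
```

```text
3.025 [495.05734547 -44.87896649 229.99334203] [3.14155116e+00 2.30811717e-04 1.64421975e+00] [-0.14893214 -0.8617159  -0.85921736] -0.00326254384686707 [-2.38888066e-01  2.29468137e-01 -3.28846505e-01  1.01237128e+00
 -2.06897690e-04  1.25848482e+00]
{'K': array([[365.34056246,   0.        , 314.59367246],
       [  0.        , 365.34056246, 246.61584354],
       [  0.        ,   0.        ,   1.        ]]), 'k1': -0.06412361358918524, 'position': array([490.18706665,  22.71296079, 370.83239257]), 'rotation': array([-0.27030579,  0.00063185,  0.07334513])}
```

View pics/w1.png

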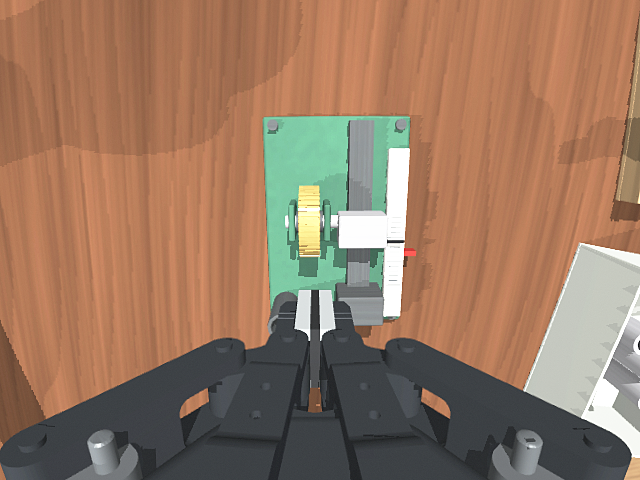

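The wrist view shows the base from (264,116), the wheel at (309,220), the jaw at (362,229), the pointer at (396,241) and the red mark at (409,252). I'll measure these now.

```bash
cat >> h.py <<'E'
YAW=0.075
def measure(im,m,yaw=YAW,verbose=True):
    hsv=cv2.cvtColor(im,cv2.COLOR_BGR2HSV)
    red=cv2.inRange(hsv,(0,190,120),(4,255,255))|cv2.inRange(hsv,(174,190,120),(180,255,255))
    n,l,st,c=cv2.connectedComponentsWithStats(red)
    if verbose:
        for i in range(1,n):
            if st[i,4]>8: print('red',st[i],c[i])
    return red
E
python3 - <<'E'
from h import *
im=cv2.imread('pics/w1.png'); m=np.load('w1m.npy',allow_pickle=True).item()
measure(im,m)
g=im[...,:].astype(int)
print('gray rows of scale');
for x in (390,392,394,396,398,400,402): print(x,cv2.cvtColor(im,cv2.COLOR_BGR2GRAY)[232:262,x])
hsv=cv2.cvtColor(im,cv2.COLOR_BGR2HSV)
y=cv2.inRange(hsv,(18,90,120),(32,255,255)); n,l,st,c=cv2.connectedComponentsWithStats(y); i=1+np.argmax(st[1:,4]); print('wheel',st[i],c[i])
ys,xs=np.nonzero(l==i); r=cv2.minAreaRect(np.c_[xs,ys].astype(np.float32)); print(r)
cv2.imwrite('pics/w1c.png',cv2.resize(im[100:340,250:440],None,fx=2.5*1,fy=2.5,interpolation=cv2.INTER_CUBIC))
cv2.imwrite('pics/w1d.png',cv2.resize(im[220:275,370:430],None,fx=10,fy=10,interpolation=cv2.INTER_NEAREST))
E
```

```text
red [404 248   2   8  11] [404.27272727 250.81818182]
gray rows of scale
390 [255 255 255 255 255 221 255 255  92  43  32 225 255 250 216 225 255 255
 255 253 253 255 255 255 254 255 255 255 255 247]
392 [222 255 255 255 255 242 255 255  82  42  31 225 255 251 220 243 255 255
 255 253 253 255 255 255 254 255 255 255 255 246]
394 [223 255 255 255 255 242 255 255  83  42  31 224 255 251 223 215 255 255
 255 254 253 255 255 255 254 255 255 255 255 246]
396 [244 255 255 255 255 243 255 255  82  45  32 225 255 250 231 217 255 255
 255 254 254 255 255 255 254 255 255 255 255 246]
398 [244 255 255 255 255 243 255 255  82  41  30 220 254 250 230 191 255 255
 255 253 253 255 255 255 254 255 255 255 255 246]
400 [252 255 255 255 255 243 255 255  83  43  29 251 255 255 255 253 255 255
 255 255 255 255 255 255 255 255 255 255 255 246]
402 [255 255 255 255 255 239 255 255  80  38  21 255 255 255 255 255 255 255
 255 255 255 255 255 255 255 255 255 255 255 255]
wheel [298 216  22  39 635] [308.75748031 238.65354331]
((308.5, 235.0), (38.0, 21.0), 90.0)
```

View pics/w1c.png

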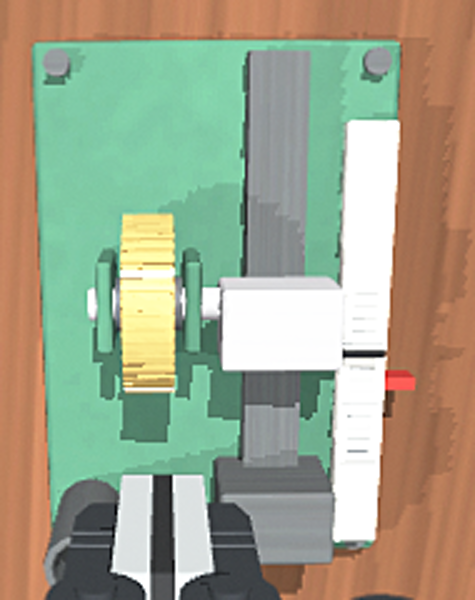

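View pics/w1d.png

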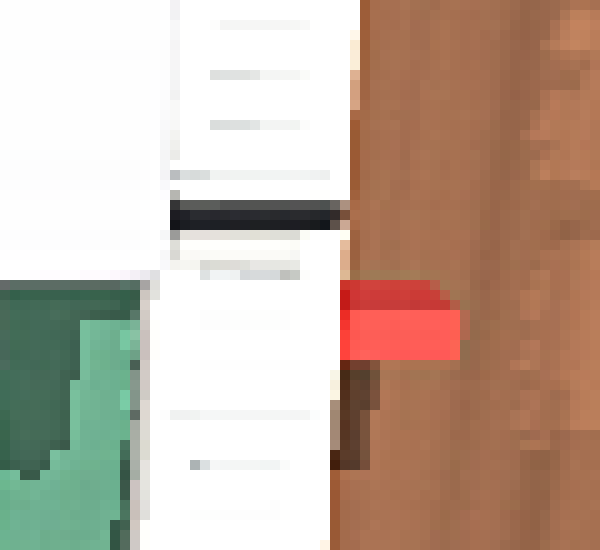

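```bash
cat >> h.py <<'E'
def gy(P,Q,yaw=YAW): # gauge-frame vector from Q to P
    d=P-Q; c,s=np.cos(yaw),np.sin(yaw); return np.array([c*d[0]+s*d[1],-s*d[0]+c*d[1]])
E
python3 - <<'E'
from h import *
im=cv2.imread('pics/w1.png'); m=np.load('w1m.npy',allow_pickle=True).item()
hsv=cv2.cvtColor(im,cv2.COLOR_BGR2HSV)
P=onz(m,(396,241.2),30);M=onz(m,(409.8,253),25);print(P,M,gy(P,M))
Pa=onz(m,(396,239.7),30);Pb=onz(m,(396,242.7),30);print('ptr width',np.linalg.norm(Pa-Pb))
Ma=onz(m,(409.8,250.5),25);Mb=onz(m,(409.8,255.5),25);print('mark width',np.linalg.norm(Ma-Mb), np.linalg.norm(onz(m,(403.5,253),25)-onz(m,(415.5,253),25)))
# yaw: base left edge & top edge from green mask; white scale edges
g=cv2.inRange(hsv,(60,70,40),(95,255,255))
L=[];
for r in range(130,290,5):
    xs=np.nonzero(g[r,240:300])[0]; L.append(onz(m,(240+xs[0]-.5,r),14)[:2])
T=[]
for cx in range(285,400,5):
    ys=np.nonzero(g[90:150,cx])[0]; T.append(onz(m,(cx,90+ys[0]-.5),14)[:2])
def fit(A):
    A=np.array(A,np.float32); vx,vy,x,y=cv2.fitLine(A,cv2.DIST_HUBER,0,.01,.01).ravel(); return vx,vy,x,y
a=fit(L);b=fit(T);print(a,np.arctan2(-a[0]*np.sign(a[1]),abs(a[1])));print(b,np.arctan2(b[1],b[0]))
# corner (near-left) intersect
A=np.array([[a[0],-b[0]],[a[1],-b[1]]]);t=np.linalg.solve(A,[b[2]-a[2],b[3]-a[3]]);C=np.array([a[2]+t[0]*a[0],a[3]+t[0]*a[1]]);print('corner',C)
for yaw in (.07,.075,.08):
    c,s=np.cos(yaw),np.sin(yaw);Rg=np.array([[c,-s],[s,c]])
    O=C-Rg@[-70,105]; print(yaw,'origin',O,'wheel',O+Rg@[-26,10])
for z,px in ((74,(309.5,209)),): print(onz(m,px,z))
E
```

```text
[575.00730826 -60.28637295  30.        ] [591.59312613 -72.48820707  25.        ] [-15.62491226  13.41030303]
ptr width 3.0034857683806884
mark width 5.181246614310233 11.998897421211543
(np.float32(0.07650268), np.float32(-0.99706936), np.float32(446.42365), np.float32(-40.45326)) 0.0765775
(np.float32(0.99671674), np.float32(0.08096741), np.float32(518.02264), np.float32(52.387318)) 0.08105614
corner [439.78784  46.03198]
0.07 origin [516.96041079 -53.81487711] wheel [490.32465631 -45.65788113]
0.075 origin [517.45867833 -53.42776779] wheel [490.78247198 -45.40405199]
0.08 origin [517.9550041  -53.03817198] wheel [491.2390128  -45.14793696]
[489.5140028  -27.70345445  74.        ]
```

The checks agree: the pointer comes out 3.0 mm wide, the mark 5.2 x 12.0 mm, and the x offset is 15.6 against 15. The remaining gap is about 13.4 mm, which is about 36 mm of rim. Now the first stroke.

```bash
sed -i 's/^YAW=.*/YAW=0.077/' h.py; cat >> h.py <<'E'
W=np.array([490.9,-45.3]); ROT=[np.pi,0,YAW+np.pi/2]
UY=np.array([-np.sin(YAW),np.cos(YAW)])
def at(dy,z): p=W+UY*dy; return [p[0],p[1],z]
def F(): return np.round(np.array(bot.get_state()['contact_force']),2)
def press(dy,base,target=9,zs=80):
    bot.movel(at(dy,zs),max_speed=120)
    hit=bot.movel(at(dy,68),max_speed=15,threshold=5)
    s=bot.get_state(); z=s['tcp_pos'][2]; print('hit',hit,'z',round(z,2),'F',F()-base,s['t'])
    return hit,z
E
python3 - <<'E'
from h import *
bot.movel(at(9,95),rot=ROT,max_speed=150)
bot.dwell(0.1); base=F(); np.save('base.npy',base); print('base',base)
hit,z=press(9,base)
bot.dwell(0.1); s=bot.get_state(); print(F()-base,s['tcp_pos'])
E
```

```text
base [-0.37  0.37  0.37]
hit True z 73.87 F [-1.08  0.26  6.16] 4.975
[-0.75 -0.17  6.38] [490.49184504 -36.36523868  73.83697773]
```

```bash
python3 - <<'E'
from h import *
base=np.load('base.npy'); z=73.85
for k in range(5):
    f=F()-base
    if f[2]>8.5: break
    z-=0.15; bot.movel(at(9,z),max_speed=10); print(z,F()-base)
for dy in (5,1,-3,-7):
    bot.movel(at(dy,z),max_speed=30); s=bot.get_state(); print(dy,F()-base,np.round(s['tcp_pos'],2),s['t'])
m=imaging.camera_model('wrist'); im=imaging.capture('wrist'); cv2.imwrite('pics/w2.png',im); np.save('w2m.npy',m,allow_pickle=True)
E
```

```text
73.69999999999999 [0.39 0.3  3.88]
73.54999999999998 [-0.18 -0.65  5.15]
73.39999999999998 [-0.66 -0.08  5.01]
73.24999999999997 [-0.69 -0.12  7.15]
73.09999999999997 [-1.72 -0.17  8.96]
5 [-1.55  0.05  9.98] [490.89 -40.48  73.89] 6.6083
1 [-1.04  0.41  9.98] [491.21 -44.48  73.87] 6.8917
-3 [-1.1  -0.45 10.37] [491.56 -48.48  73.89] 7.175
-7 [-1.59  0.07  9.38] [491.89 -52.47  73.83] 7.4583
```

View pics/w2.png

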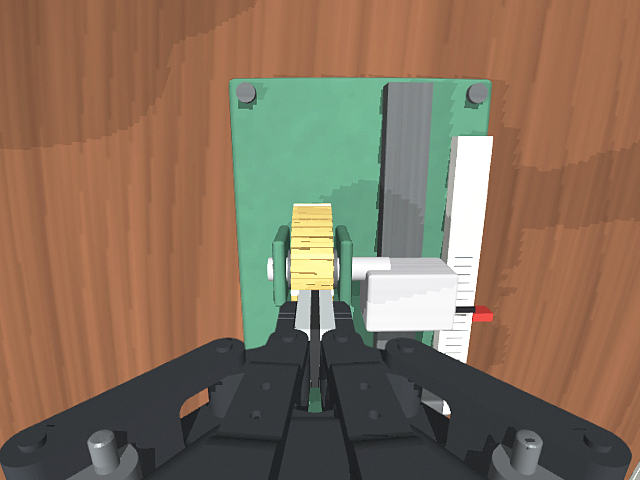

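The wheel turned. The pointer is now at about (464,310) and the mark at (482,315). I'll measure what is left.

```bash
python3 - <<'E'
from h import *
im=cv2.imread('pics/w2.png')
cv2.imwrite('pics/w2d.png',cv2.resize(im[290:335,440:500],None,fx=12,fy=12,interpolation=cv2.INTER_NEAREST))
g=cv2.cvtColor(im,cv2.COLOR_BGR2GRAY)
for x in (462,466,470): print(x,g[300:320,x])
for x in (476,482,488): print(x,[tuple(int(v) for v in p) for p in im[304:324,x]])
E
```

```text
462 [255 255 255 255 255 255 132  15  46  54  49  41  75 248 134 114 255 255
 255 255]
466 [255 255 255 255 255 255 123  19  43  50  50  40  74 241 243 233 255 255
 255 255]
470 [254 254 254 255 255 255 114  19  46  53  47  33 112 255 255 255 255 255
 255 255]
476 [(76, 106, 148), (64, 86, 163), (53, 58, 187), (52, 54, 194), (50, 55, 172), (53, 58, 193), (52, 56, 196), (53, 56, 194), (51, 55, 186), (55, 59, 200), (78, 84, 251), (76, 82, 246), (75, 82, 245), (75, 81, 244), (75, 82, 244), (74, 79, 245), (76, 80, 252), (70, 88, 206), (72, 102, 136), (73, 102, 147)]
482 [(74, 104, 144), (66, 85, 160), (51, 56, 177), (50, 54, 179), (49, 55, 179), (51, 56, 180), (50, 56, 180), (52, 54, 178), (50, 53, 173), (61, 66, 218), (77, 84, 249), (75, 81, 244), (75, 81, 243), (74, 82, 243), (75, 83, 243), (75, 81, 245), (76, 81, 250), (69, 86, 195), (67, 98, 129), (69, 97, 138)]
488 [(67, 90, 134), (67, 91, 136), (67, 93, 134), (70, 97, 133), (60, 82, 144), (48, 50, 182), (48, 52, 183), (52, 53, 179), (49, 52, 172), (64, 69, 226), (75, 81, 247), (75, 82, 244), (74, 81, 243), (74, 80, 243), (74, 80, 243), (73, 79, 245), (74, 81, 248), (71, 88, 190), (68, 96, 131), (69, 95, 141)]
```

View pics/w2d.png

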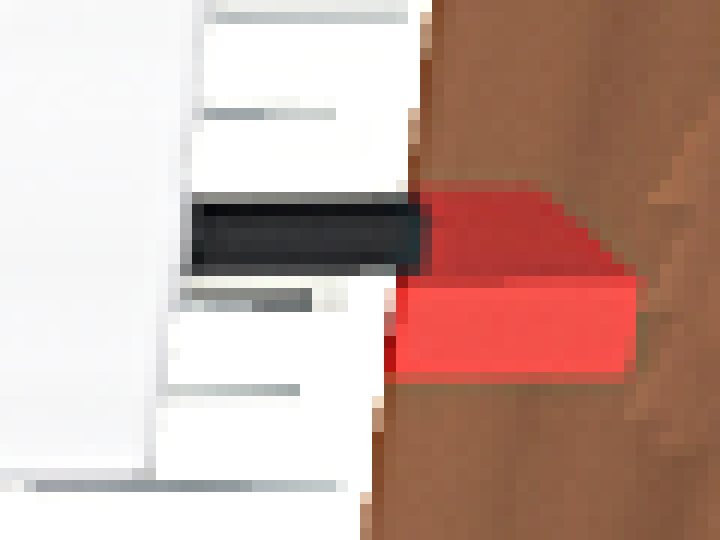

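```bash
python3 - <<'E'
from h import *
m=np.load('w2m.npy',allow_pickle=True).item()
e=lambda x,y,z:onz(m,(x,y),z)
print('widths',np.linalg.norm(e(466,307.5,30)-e(466,312.35,30)),np.linalg.norm(e(482,312.9,25)-e(482,321.05,25)))
P=e(466,309.92,30);M=e(483,316.97,25);print(P,M,gy(P,M))
E
```

```text
widths 2.98936470597329 5.2519264955807925
[577.75216657 -66.11156239  30.        ] [591.18562903 -72.06358339  25.        ] [-12.93580576   6.96773973]
```

```bash
cat >> h.py <<'E'
def stroke(y0,y1,base,zc=73.1,step=4):
    bot.movel(at(y0,82),max_speed=120); bot.movel(at(y0,75.5),max_speed=60); bot.movel(at(y0,zc),max_speed=15)
    print('press',F()-base)
    n=max(1,int(np.ceil(abs(y1-y0)/step)))
    for d in np.linspace(y0,y1,n+1)[1:]:
        bot.movel(at(d,zc),max_speed=30); print(round(d,1),F()-base)
def snap(n):
    bot.dwell(0.15); m=imaging.camera_model('wrist'); im=imaging.capture('wrist'); cv2.imwrite(f'pics/{n}.png',im); np.save(f'{n}m.npy',m,allow_pickle=True)
    a,b=np.round(proj(m,[577,-70,30])).astype(int); x0,y0=a-25,b-22
    cv2.imwrite(f'pics/{n}d.png',cv2.resize(im[y0:y0+45,x0:x0+60],None,fx=12,fy=12,interpolation=cv2.INTER_NEAREST)); print('crop origin',x0,y0,'t',bot.get_state()['t'])
    return im,m
E
python3 - <<'E'
from h import *
base=np.load('base.npy')
bot.movel(at(-7,82),max_speed=80)
stroke(9,-5,base)
bot.movel(at(-5,82),max_speed=80)
bot.movel(at(9,110),max_speed=150)
im,m=snap('w3')
E
```

```text
press [-2.32  0.02  7.54]
5.5 [-2.37 -0.29  8.31]
2.0 [-2.01 -0.12  8.52]
-1.5 [-2.2 -0.1  8.4]
-5.0 [-2.57 -0.15  7.95]
crop origin 417 293 t 10.5
```

View pics/w3d.png

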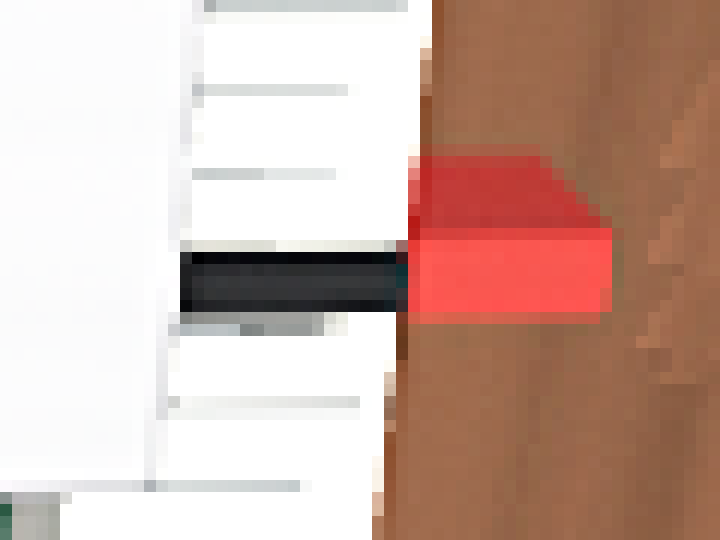

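View pics/w3.png

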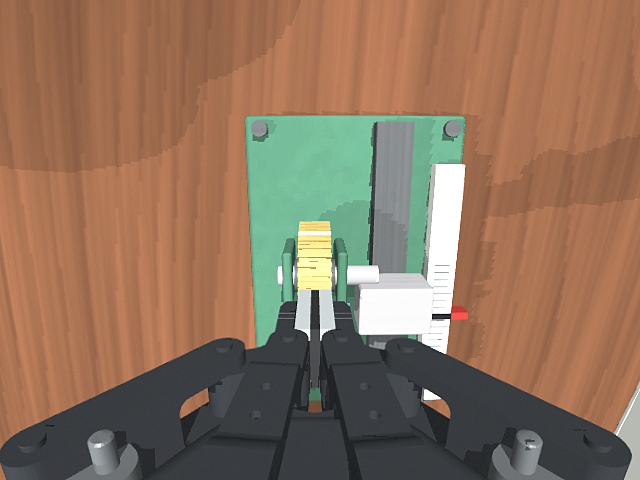

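The pointer spans rows 314–319 and the mark top rows 313–319, so they are nearly level in the image. The 5 mm height difference and the tilt still need correcting.

```bash
python3 - <<'E'
from h import *
im=cv2.imread('pics/w3.png');m=np.load('w3m.npy',allow_pickle=True).item()
g=cv2.cvtColor(im,cv2.COLOR_BGR2GRAY)
for x in (436,440,444,448): print(x,g[310:324,x])
for x in (454,460,465): print(x,im[308:324,x,2])
print(proj(m,[577,-70,30]))
E
```

```text
436 [255 255 255 224  11  44  55  53  39 149 189 255 255 255]
440 [255 255 255 246   8  45  55  53  35 159 155 255 255 255]
444 [255 255 255 236   9  46  57  50  29 216 233 255 255 255]
448 [255 255 255 224  10  46  56  47  21 255 255 255 255 255]
454 [194 193 192 188 214 249 251 250 250 251 255 217 156 154 158 160]
460 [189 191 191 187 224 250 250 249 249 250 255 207 152 150 152 151]
465 [140 162 191 188 227 251 251 249 250 252 255 192 141 150 151 151]
[441.8776098  314.62464987]
```

```bash
python3 - <<'E'
from h import *
m=np.load('w3m.npy',allow_pickle=True).item()
e=lambda x,y,z:onz(m,(x,y),z)
print('widths',np.linalg.norm(e(440,314.4,30)-e(440,318.65,30)),np.linalg.norm(e(460,311.95,25)-e(460,319.06,25)))
P=e(440,316.5,30);M=e(459.5,315.5,25);print(P,M,gy(P,M))
m2=dict(m);
for dr in (-.01,.01):
    m2['rotation']=m['rotation']+np.array([dr,0,0]); print(gy(onz(m2,(440,316.5),30),onz(m2,(459.5,315.5),25)))
E
```

```text
widths 3.1340802201475935 5.3776530670349505
[575.97611287 -71.44564698  30.        ] [591.42577514 -72.11807002  25.        ] [-15.35215895   1.85887943]
[-15.42666696   1.91485745]
[-15.27988533   1.80329778]
```

About 1.86 mm remains, which is about 4.9 mm of rim. I'll do a short stroke, then check with the wrist camera straight above the mark so there is no parallax.

```bash
python3 - <<'E'
from h import *
base=np.load('base.npy')
stroke(3,-1.8,base)
bot.movel(at(-1.8,82),max_speed=80)
bot.movel(at(-1.8,130),max_speed=150)
p=at(-90,130); p[0]+=30
bot.movel(p,max_speed=150)
im,m=snap('w4'); print(m['position'])
E
```

```text
press [-1.35 -0.26  6.22]
0.6 [-0.34  0.51  5.26]
-1.8 [-2.1   0.95  4.83]
crop origin 374 137 t 13.6667
[522.2933219  -66.69250566 270.81252184]
```

View pics/w4d.png

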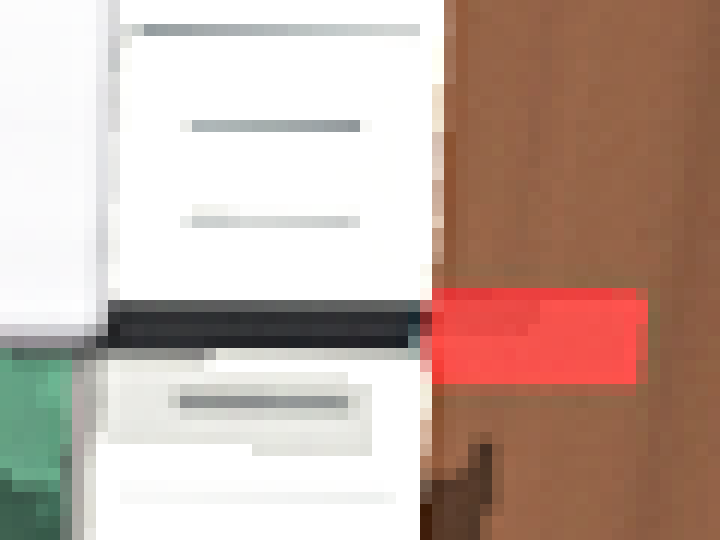

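View pics/w4.png

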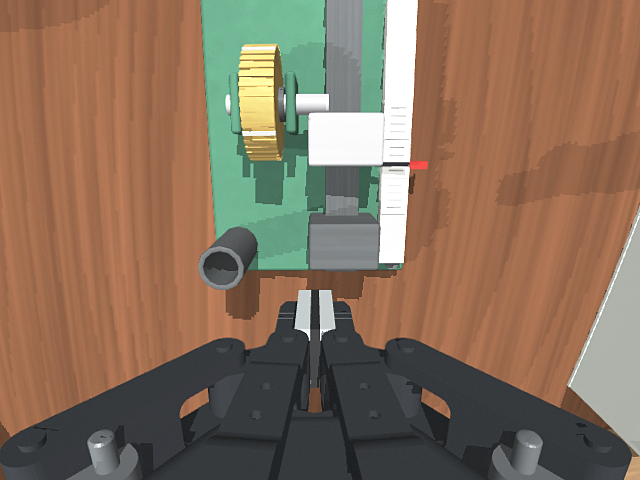

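```bash
python3 - <<'E'
from h import *
im=cv2.imread('pics/w4.png');m=np.load('w4m.npy',allow_pickle=True).item()
g=cv2.cvtColor(im,cv2.COLOR_BGR2GRAY)
for x in (386,394,402): print(x,g[158:172,x])
for x in (414,420,425): print(x,im[158:174,x,2])
e=lambda x,y,z:onz(m,(x,y),z)
for p0,p1 in ((161.6,166.2),(161.9,166.2)):
  for k0,k1 in ((161.2,169),):
    P=e(397,(p0+p1)/2,30);M=e(418.5,(k0+k1)/2,25);print('w',np.linalg.norm(e(397,p0,30)-e(397,p1,30)),np.linalg.norm(e(418,k0,25)-e(418,k1,25)),P,M,gy(P,M))
E
```

```text
386 [255 255 255 255  90  47  54  44 141 233 239 234 233 232]
394 [255 255 255 255  92  48  55  36 217 255 236 208 141 213]
402 [255 255 255 255  96  48  54  35 201 255 232 219 156 205]
414 [152 145 151 226 238 234 236 249 247 250 250 162 141 147 150 129]
420 [152 147 149 236 252 247 246 245 246 249 251 163 144 150 149 148]
425 [148 146 139 228 254 248 246 246 246 250 253 166 144 148 149 147]
w 2.930443907756027 5.092331039917342 [575.93396604 -73.44625027  30.        ] [591.43982155 -73.13832302  25.        ] [-15.48359809   0.88575655]
w 2.7398184023674603 5.092331039917342 [575.94648524 -73.54099281  30.        ] [591.43982155 -73.13832302  25.        ] [-15.47840395   0.79033172]
```

With the edges re-read (pointer centre row 163.7, mark centre row 164.6), about 0.7 mm remains. I'll make one more short stroke, pressing a little harder because the press force had dropped to about 5 N.

```bash
python3 - <<'E'
from h import *
base=np.load('base.npy')
bot.movel(at(-1,130),max_speed=150)
stroke(3,1.1,base,zc=72.7)
bot.movel(at(1.1,82),max_speed=80)
bot.movel(at(1.1,130),max_speed=150)
p=at(-95,120); p[0]+=30
bot.movel(p,max_speed=150)
im,m=snap('w5'); print(m['position'])
g=cv2.cvtColor(im,cv2.COLOR_BGR2GRAY)
q=proj(m,[577,-73,30]).round().astype(int);k=proj(m,[591.4,-73,25]).round().astype(int);print(q,k)
for x in (q[0]-8,q[0],q[0]+5): print(x,g[q[1]-8:q[1]+9,x])
for x in (k[0]-4,k[0],k[0]+4): print(x,im[q[1]-8:q[1]+9,x,2])
E
```

```text
press [-1.97 -0.77  9.22]
1.1 [-1.59  0.46  8.71]
crop origin 378 129 t 17.625
[522.78604066 -71.69607773 260.96894636]
[402 156] [423 158]
394 [255 255 255 255 255 255 255 123  42  54  53  61 161 246 217 142 200]
402 [255 255 255 255 255 255 255 128  42  56  53  73 174 245 226 141 197]
407 [255 255 255 255 255 255 255 123  39  56  53  65 166 243 230 216 219]
419 [144 144 145 144 140 149 243 233 230 228 245 243 247 255 125 141 145]
423 [144 144 145 143 137 179 255 228 245 244 243 243 247 255 132 145 146]
427 [145 143 143 142 137 174 252 246 243 243 243 243 246 255 127 141 145]
```

View pics/w5d.png

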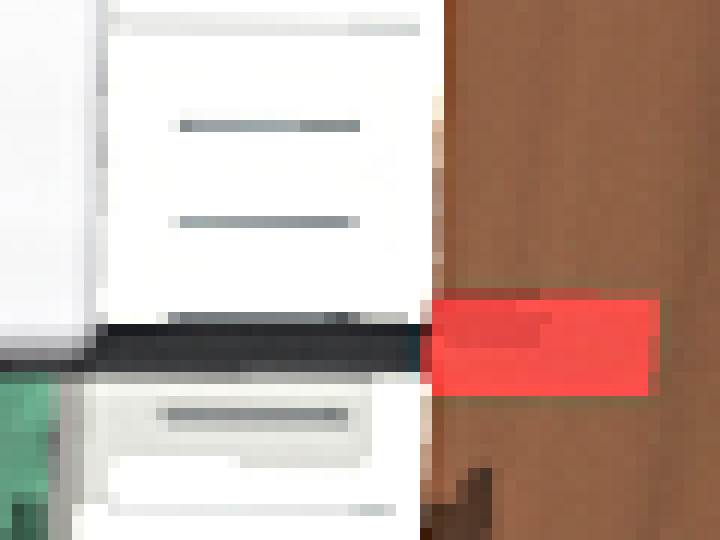

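```bash
python3 - <<'E'
from h import *
m=np.load('w5m.npy',allow_pickle=True).item(); print(m['rotation'])
for pr in (157.5,157.75):
    P=onz(m,(402,pr),30);M=onz(m,(423,157.3),25);print(P,M,gy(P,M))
m=np.load('w4m.npy',allow_pickle=True).item()
print(gy(onz(m,(397,163.75),30),onz(m,(418.5,164.6),25)))
bot.movel(at(9,150),max_speed=150)
im,m=snap('w6')
cv2.imwrite('pics/t6.png',imaging.capture('top')); print(m['position'])
g=cv2.cvtColor(im,cv2.COLOR_BGR2GRAY)
q=proj(m,[577,-73,30]).round().astype(int);k=proj(m,[591.4,-73,25]).round().astype(int);print(q,k)
for x in (q[0]-8,q[0],q[0]+5): print(x,g[q[1]-8:q[1]+9,x])
for x in (k[0]-4,k[0],k[0]+4): print(x,im[q[1]-8:q[1]+9,x,2])
E
```

```text
[-0.26952998  0.00134409  0.07794747]
[576.90245289 -74.07493753  30.        ] [591.40714574 -72.84679577  25.        ] [-14.55618843  -0.10874471]
[576.9227421  -74.22528983  30.        ] [591.40714574 -72.84679577  25.        ] [-14.54752502  -0.26021223]
[-15.46647105   0.65557756]
crop origin 399 268 t 18.7417
[485.47067897  30.42751592 290.56780626]
[423 294] [439 293]
415 [255 255 255 255 220 255 255   3  44  50  52 151 255 255 255 255 240]
423 [255 255 255 255 226 255 255   5  49  50  56 161 253 255 255 253 244]
428 [255 255 255 255 255 255 255   7  50  48  70 255 255 255 255 254 251]
435 [200 198 200 224 245 242 246 253 255 239 155 163 165 166 163 164 164]
439 [197 195 200 227 248 253 252 252 254 235 148 163 165 167 165 165 165]
443 [199 198 200 235 255 251 251 253 254 204 145 153 149 152 152 150 149]
```

View pics/w6d.png

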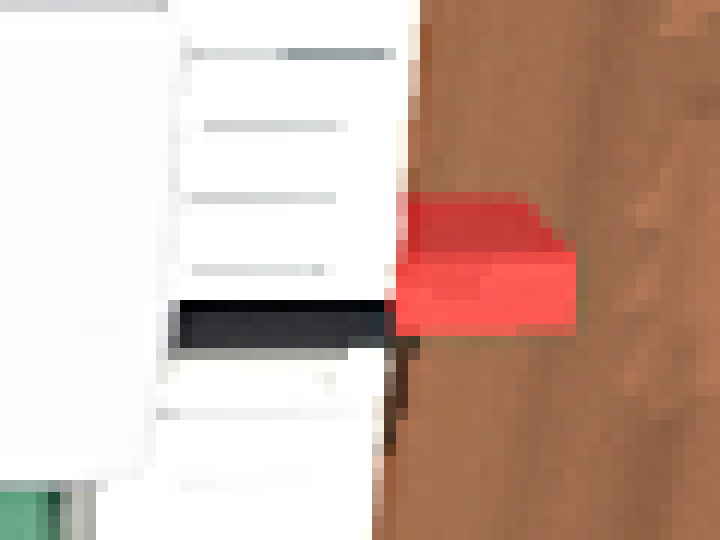

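View pics/t6.png

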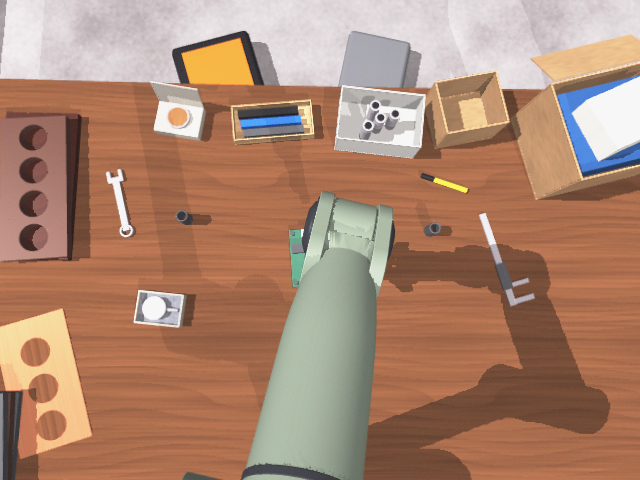

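```bash
python3 - <<'E'
from h import *
m=np.load('w6m.npy',allow_pickle=True).item()
for pr in (295,295.25): print(gy(onz(m,(423,pr),30),onz(m,(439,292.2),25)))
s=bot.get_state(); print(s['tcp_pos'],s['contact_force'],s['t'])
E
```

```text
[-14.16509524  -0.16551493]
[-14.14774213  -0.37434026]
[490.28957234 -36.94344718 149.69771981] [-0.71502094 -0.22045346  0.20188054] 18.7917
```

```bash
python3 - <<'E'
from h import *
bot.sign_off(); print(bot.get_state()['t'])
E
```

```text
the job is handed in; nothing more can be done
the job is handed in; nothing more can be done
```

I closed the gap gauge to its red set-mark and handed the job in. It took four fingertip strokes on top of the brass wheel (16, 14, 4.8 and 1.9 mm of rim, pressed with about 5–10 N), and the clock stood at about 19 s.

- **Pointer against mark:** the last two wrist views, one of them almost straight above the mark, put the pointer 0.1–0.4 mm past it, towards the anvil. That is about the accuracy of the reading. The point stood 14.1–14.6 mm nearer the robot than the mark; 15 was expected.
- **Reading that disagreed:** after the third stroke 0.66 mm was left where I expected almost none. Either the tip slipped a little at about 5 N or the earlier oblique view read long, so I pressed harder for the fourth stroke.
- **Other things on the bench:** everything the last top view shows was in its place. The arm hid sleeve_a from that view, but it was standing on the base plate in the wrist view after the third stroke.
- **Hand:** it finished clear, 150 mm above the bench, with contact force at the noise level.

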